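# Clip the banding wheel's splash guard and hold its run paddle level

## Task

Make the banding wheel ready and run it slowly: squeeze the spring clip open and clip it squarely over the top edge of the splash guard, at the dark bracket tab behind it, so that the jaws grip guard and tab together, and let go of it. Only then press the sprung dead-man paddle down with the fingers to half its travel, so that it lies level and flush with the tops of its two side cheeks, and keep it there: the job finishes with you still holding the paddle level. Leave the crockery around where it stands.

Things in the scene. Friction and masses are not known exactly. Their poses are not given: they have to be found in the camera images.
- machine: Banding machine fixed to the table: grey housing 220 x 210 x 60 mm, round wheel head (170 mm across, top at 78 mm, centre at x -125, y -20 mm) carrying a cup, and on its far side an upright splash-guard panel 120 mm tall, y -120 to +80 mm, with a 100 mm tall wing toward the wheel at each end. Origin on the table under point tab_edge; x square to the panel, away from the wheel; y along it; z up.
- tab_edge (a point): Middle of the top edge, 120 mm above the table, where the guard panel (6 mm thick) and the dark steel bracket tab on its outer face (4 mm thick, 60 mm wide along y) stand flush together as one edge 10 mm thick, x = -5 to +5 mm here. Axes as the machine's. Nothing else within 50 mm either side of it stands above 110 mm.
- clip: Loose sprung hinged steel clip, about 100 g, standing upright on its jaws, 40 mm wide along its y (hinge axis), 88 mm tall. Origin: middle of its underside; z up, x across the jaws. At -x a straight flat leg (outer face x = -14 mm, 85 mm tall) with a rubber jaw pad (face x = -2 mm, 14 mm tall). At +x the sprung leg. Hinge pin at x = 0, z = 42 mm. May be clipped either way round.
- clip_tail (a point): Rounded tip (3 mm radius) of the sprung leg's outward-cranked tail; shut, it is at x = 33, z = 84 mm of the clip. Squeezing straight leg and tail tip together (fingers closing along the clip's x, TCP at x = 11, z = 75 mm) opens the jaws: 3 N starts it, about 9 N reaches the stop, where leg and tail are about 25 mm apart over their outer faces and the tip is about 94 mm up. A 40 N grip is safe.
- clip_mouth (a point): Middle of the shut jaws, fixed to the straight leg: x = y = 0, z = 7 mm of the clip. The sprung jaw is a rubber roll of 6 mm radius at this height, its face 4 mm from the pad when shut. Squeezed fully, the free gap runs from x = -2 to about +15 mm of the clip, up to 25 mm above its underside; 37 mm up the hinge barrel closes it.
- clip_jaw (a joint): Opening of the clip's sprung leg: 0 shut, 0.5 rad squeezed fully open, about 0.17 rad when it grips the 10 mm edge, 0.06 rad on the guard panel alone.
- control: Foot of the dead-man paddle, fixed to the table: grey base 150 x 100 x 16 mm, with an upright cheek 8 mm thick along each side (inner faces 78 mm apart, flat top 62 mm above the table). Origin: middle of its underside. x points from the paddle's free end to its hinge, z up.
- paddle (a joint): Angle of the sprung paddle: 0 at rest (free end tilted up 0.30 rad), 0.30 rad when level, its top face flush with the tops of the two cheeks (half its travel), 0.60 rad at the lower stop. The spring needs about 4 N at the pad to start, about 7 N at level and 11 N at the stop.
- paddle_pad (a point): Middle of the ribbed rubber pad on the paddle's free end; moves with it. The paddle is a dark steel plate 115 mm long, 60 mm wide, between the cheeks, hinged at x = 55, z = 56 mm of the foot; the pad is 93 mm from the hinge: at x = -32, z = 89 mm of the foot at rest, x = -38, z = 62 mm when level.
- cup: Bystander: bowl-shaped cup standing on the machine's wheel head, 84 mm across, 55 mm tall. Origin: middle of its underside.
- glaze_bowl: Bystander: small white bowl, 100 mm across, 50 mm tall, on the robot's side of the paddle. Origin: middle of its underside.
- mug: Bystander: mug 76 mm across, 80 mm tall. Origin: middle of its underside.
- tumbler: Bystander: tumbler 72 mm across, 85 mm tall. Origin: middle of its underside.
- flask: Bystander: steel drinking flask 68 mm across, 220 mm tall. Origin: middle of its underside.
- big_bowl: Bystander: white bowl 150 mm across, 80 mm tall. Origin: middle of its underside.
- saucer: Bystander: saucer 140 mm across, 18 mm tall. Origin: middle of its underside.
Not all that is in view belongs to the job. Several things look just like the clip: the one meant starts farthest to the robot's right.

How it is judged (in metres and radians):
On the way, in this order (a step that is already met when the one before it is completed fails the run):
1. the clip grips the guard and its bracket tab and has been let go (z of clip_mouth in the frame of tab_edge below -0.007 m and x of clip_mouth in the frame of tab_edge between -0.01 and 0.01 m and y of clip_mouth in the frame of tab_edge between -0.022 and 0.022 m and angle between clip's own z axis and vertical below 0.35 rad and angle between the x axis of clip and the x axis of tab_edge, either way round below 0.35 rad and value of joint clip_jaw between 0.09 and 0.29 rad and contact force between clip and machine above 1.5 N and contact force between the fingers and clip below 0.1 N and linear speed of clip below 0.03 m/s), for 0.3 s.
2. the fingers hold the paddle level (value of joint paddle between 0.2 and 0.4 rad and contact force between the fingers and control above 2 N), for 0.3 s.
At the end, for the whole second after the job is handed in: Fingers press the paddle over 2 N, still, 0.20 to 0.40 rad (level is 0.30). The clip, let go and still, grips guard and tab: jaw middle 7 mm or more below the edge, within 10 mm of its mid-plane and 22 mm of the tab's middle, upright and square within 0.35 rad, jaw joint 0.09 to 0.29 rad (all of step 1 and all of step 2 and velocity of joint paddle between -0.05 and 0.05 rad/s); the arm keeps its last pose, push and grip.
It fails at once if the paddle is pressed while the clip is not on the guard (value of joint paddle above 0.12 rad and (z of clip_mouth in the frame of tab_edge above 0 m or distance between clip_mouth and tab_edge above 0.05 m)).
It fails at once if a cup, bowl, mug, tumbler, flask or saucer is shifted by more than 30 mm or tipped over (distance of any of cup, glaze_bowl, mug, tumbler, flask, big_bowl, saucer from where it was at the start of the episode above 0.03 m or angle between any of cup, glaze_bowl, mug, tumbler, flask, big_bowl, saucer's own z axis and vertical above 0.5 rad).
It also fails if it takes over 48 s, if anything falls off the work surface, if the arm or the gripper's body presses on something with over 40 N, if the wrist force passes 120 N, or if a joint passes its speed limit or range.

## Robot

A 6-joint arm with a two-finger parallel gripper is mounted at the origin on the work surface. World frame = base frame: x ahead of the robot, y to its left, z up, the work surface at z = 0. Lengths are in mm, angles in degrees, forces in N, time in s.
With the tool pointing down it reaches from about 350 to 975 mm from the base axis. Payload 4.9 kg.
Tool frame: the origin (TCP) lies between the finger pads, 19 mm behind the fingertips; this is the grasp point; z points along the fingers, y is the line along which they close (so a half turn about z gives the same grasp; the last joint's range is limited). The gripper opens to 85 mm and grips with 20 to 120 N. Pads are 22 mm wide; open, the fingers measure 114 mm over their backs; the gripper's body (76 mm by 85 mm) begins 54 mm behind the grasp point. The pads swing forward as they close: fully open they stand 13 mm farther back than shut.
Start: joints at [-76.146, 3.019, 92.412, -0, 84.569, -6.818], TCP at [220.633, -584.742, 250.004] pointing down, gripper open.
Joint ranges: [-172.51, 172.51], [-57.92, 126.97], [3.15, 148.05], [-58.71, 238.71], [5.1, 150.11], [-179.66, 179.66]. Speed limits (degrees/s): [147.25, 147.25, 180, 180, 180, 180].

## Interface

Orientations are given as [roll, pitch, yaw] about the fixed x, y, z axes, in that order (R = Rz(yaw) Ry(pitch) Rx(roll)).
In Python, from rig import arm, optics gives the robot as it stands.
- The arm moves only by the tool step_arm, never from a script. Its argument "moves" is a list of rows, each an object of numbers: "tx", "ty", "tz": the shift along the tool's x, y, z normalised to -1 to 1, where 1 is 20 mm; "wx", "wy", "wz": the turn, a rotation vector about the tool's x, y, z normalised to -1 to 1, where 1 is 4 degrees. A call has 1 to 5 rows; each row shifts and turns the commanded pose from where the row before left it, along the tool's axes as they then stand; what a row does not reach is not made up. A row lasts 1/10 s, in which the tool goes at most 50 mm and 8.59 degrees, less where a joint would pass 70% of its speed; a pose out of reach is approached as far as the arm can. A call with a number of a shift or a turn outside -1 to 1 is refused whole. A call with a gripper value outside its range is refused whole. "claw" is the closure, from -1 (fully open) to 1 (shut), set as the call begins (left out, the last holds). The fingers move at their own pace and stop on an object; the grip force is fixed at half the most. Time passes only in rows, so rows that do not move let the fingers close. It gives the time, the measured TCP pose, the force, the opening and the grip force at its end, in the units of the state.
- arm.get_obs(): the state, without advancing time (a new reading comes with each control period).
- optics.get_image(name): name is "scene" or "top" or "wrist"; returns the picture (480x640x3 uint8, red, green, blue); there is no depth.
- optics.camera_model(name): a dict with "K" (3x3 intrinsics, pixels), "extrinsics" (4x4, takes a point from world to camera coordinates); the wrist camera has in their place "mount" (4x4, takes a point from camera to tool coordinates, whose origin is the TCP and whose axes are the flange's). Camera axes: x right, y down, z forward; pixel columns grow to the right and rows downward; lengths in mm; the calibration is good to about 2 mm. A picture is of the moment at which its call begins: read the wrist's pose just before it. camera_model takes no time and is no camera call.
- arm.hand_in(): hands the job in; it is judged then, once.
The state is a dict: "t": time; "joints": joint angles; "dq": joint speeds; "tau": joint torques, N m; "eef_pos": TCP position; "eef_rot": TCP orientation; "force": force on the tool from outside, world axes, zero at the start; "ft_torque": the same for the moment, N m; "opening": finger opening in mm; "finger_force": force on a finger pad.
Only numpy, scipy, OpenCV 4.12 (cv2) and the standard library are available. Lean on these libraries where they do the work, as an engineer would, in place of code of your own. Each camera call takes 0.05 s, during which the arm holds its last target. There are 200 camera calls.

## Working session

There is one attempt and no reset: what is moved stays moved. The work goes in short steps, Python scripts to look and compute and a tool call to move; the robot and the scene stay as the last step left them, time stands still between calls to the robot, and variables do not carry over. Pictures are saved under pics/ and viewed, at most 10 in all, crops included, and the job is handed in when it is done.

Besides the shell and the picture viewer there is one more tool, called after "Emit:" in YAML: its name, and indented under it one key for each argument. step_arm: Moves the arm, as the interface text tells. Its arguments: {"type":"object","properties":{"moves":{"type":"array"},"claw":{"type":"number"}},"required":["moves"]}

```bash
mkdir -p pics; python3 - <<'E'
from rig import arm, optics
import cv2, numpy as np
print(arm.get_obs())
for n in("scene","top","wrist"):
    im=optics.get_image(n); cv2.imwrite(f"pics/{n}0.png",im[:,:,::-1])
    m=optics.camera_model(n); print(n,{k:np.round(v,3).tolist() for k,v in m.items() if hasattr(v,'__len__')})
E
```

```text
{'t': 0.0, 'joints': array([-7.61478942e+01,  3.05824280e+00,  9.24923897e+01, -1.83124954e-03,
        8.45673273e+01, -6.81696327e+00]), 'dq': array([-0.04060173, -0.04605579, -0.09775688, -0.00105279,  0.04431128,
        0.09650725]), 'tau': array([-1.28321317e-04, -3.93681908e+01, -3.70176816e+01, -1.00142590e-04,
        7.06133345e-03,  1.39888400e-05]), 'eef_pos': array([ 220.4711715 , -584.20151204,  248.74921708]), 'eef_rot': array([-1.79882658e+02, -1.21917939e-02,  2.06692318e+01]), 'force': array([ 0.50111195, -1.77426362,  0.66951031]), 'ft_torque': array([-0.033527  ,  0.06548628,  0.01852196]), 'finger_force': 0.0, 'opening': 85.62212239594984}
scene {'K': [[624.266, 0.0, 312.564], [0.0, 624.266, 237.833], [0.0, 0.0, 1.0]], 'extrinsics': [[-0.427, 0.904, 0.014, 202.972], [0.52, 0.257, -0.815, -184.172], [-0.74, -0.34, -0.58, 1934.255], [0.0, 0.0, 0.0, 1.0]]}
top {'K': [[559.835, 0.0, 328.636], [0.0, 559.835, 226.132], [0.0, 0.0, 1.0]], 'extrinsics': [[-0.014, -1.0, -0.001, 21.819], [-0.997, 0.014, -0.079, 526.857], [0.079, -0.0, -0.997, 1713.18], [0.0, 0.0, 0.0, 1.0]]}
wrist {'K': [[387.549, 0.0, 322.997], [0.0, 387.549, 240.883], [0.0, 0.0, 1.0]], 'mount': [[0.001, -0.948, -0.317, 82.092], [1.0, 0.001, 0.0, -0.188], [0.0, -0.317, 0.948, -124.517], [0.0, 0.0, 0.0, 1.0]]}
```

View pics/top0.png

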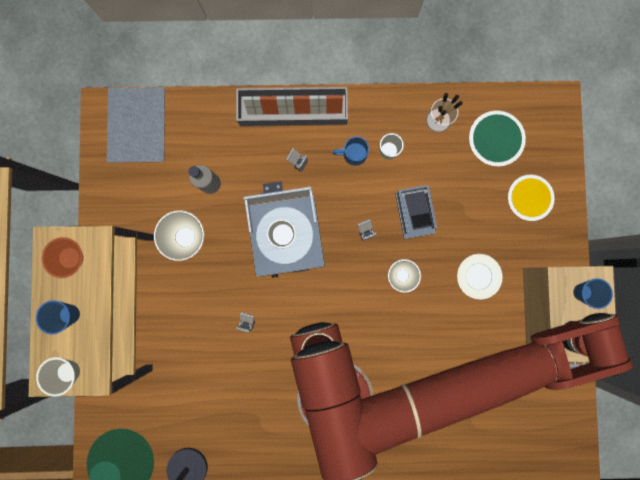

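View pics/scene0.png

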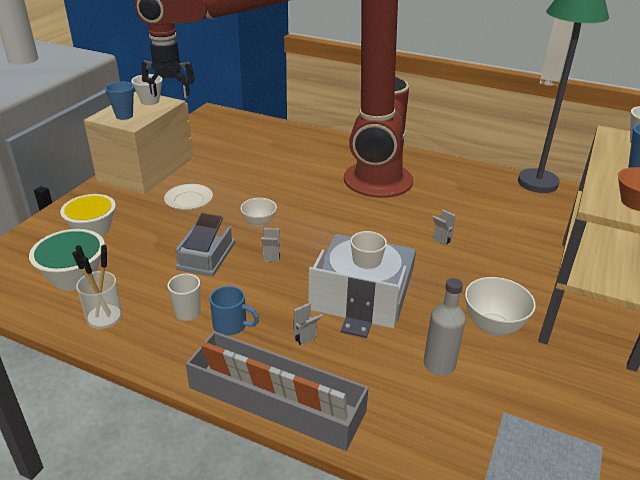

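The top view shows the clip meant (rightmost) at about (367,229), the guard panel from (247,195) to (312,188) with the tab at (272,187), and the paddle foot at (416,211). The scene view shows the same clip at (271,245), the tab at (360,300) and the paddle at (205,240).

```bash
python3 - <<'E'
import cv2
t=cv2.imread("pics/top0.png"); s=cv2.imread("pics/scene0.png")
cv2.imwrite("pics/tz.png",cv2.resize(t[170:290,240:440],None,fx=4,fy=4,interpolation=cv2.INTER_CUBIC))
cv2.imwrite("pics/sz.png",cv2.resize(s[200:350,170:420],None,fx=3.2,fy=3.2,interpolation=cv2.INTER_CUBIC))
E
```

```text
(no output)
```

View pics/tz.png

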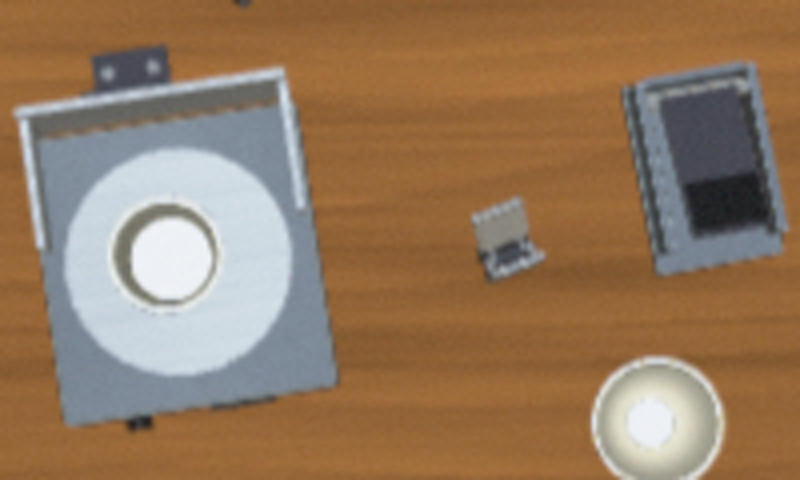

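View pics/sz.png

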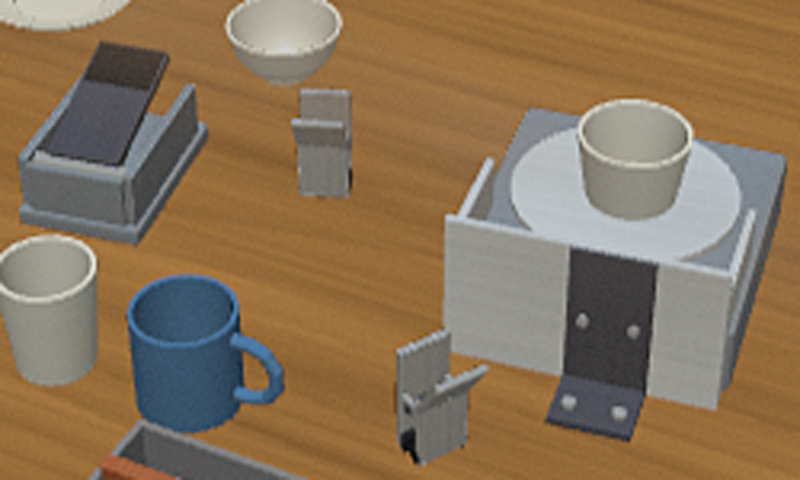

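In the zooms, the clip's cranked tail points to world +x (tail edge top-zoom (498,207), straight leg (515,266)). The panel's top edge runs from (15,110) to (283,70), so machine and clip are turned about 8° and 15°. In the scene zoom, the tab's top edge runs from (570,248) to (657,262), and the paddle pad is at about (130,65).

```bash
cat > h.py <<'E'
import numpy as np, cv2
from rig import arm, optics
from scipy.spatial.transform import Rotation as Ro
def ray(name,uv,pose=None):
    m=optics.camera_model(name); d=np.linalg.inv(m["K"])@[*uv,1]
    if name=="wrist":
        T=np.eye(4); T[:3,:3]=Ro.from_euler('xyz',pose[1],degrees=True).as_matrix(); T[:3,3]=pose[0]; T=T@m["mount"]
    else: T=np.linalg.inv(m["extrinsics"])
    d=T[:3,:3]@d; return T[:3,3],d/np.linalg.norm(d)
def onz(r,z): return r[0]+r[1]*(z-r[0][2])/r[1][2]
def tri(*rs):
    A=sum(np.eye(3)-np.outer(d,d) for _,d in rs); b=sum((np.eye(3)-np.outer(d,d))@o for o,d in rs)
    p=np.linalg.solve(A,b); return p,[round(float(np.linalg.norm(np.cross(p-o,d))),1) for o,d in rs]
def proj(p,pose):
    m=optics.camera_model("wrist"); T=np.eye(4); T[:3,:3]=Ro.from_euler('xyz',pose[1],degrees=True).as_matrix(); T[:3,3]=pose[0]
    q=np.linalg.inv(T@m["mount"])@[*p,1]; q=m["K"]@q[:3]; return q[:2]/q[2]
E
python3 - <<'E'
from h import *
np.set_printoptions(precision=1,suppress=True)
t=lambda u,v:ray("top",(240+(u-1.5)/4,170+(v-1.5)/4)); s=lambda u,v:ray("scene",(170+(u-1)/3.2,200+(v-1)/3.2))
for n,a,b in [("panel+y",(17,112),(730,270)),("panel-y",(283,71),(447,218)),("tailL",(523,200),(293,122)),("tailR",(474,214),(350,124)),("legtopL",(540,257),(301,90)),("legtopR",(490,268),(350,92)),
 ("padfree-y",(772,226),(103,43)),("padfree+y",(693,234),(168,55)),("cheek-y far",(752,65),(22,157)),("cheek+y near",(662,250),(193,88))]:
    print(n,*tri(t(*a),s(*b)))
E
```

```text
panel+y [606.5 260.6 122.5] [0.7, 0.7]
panel-y [634.6  65.9 118.4] [0.5, 0.5]
tailL [ 539.7 -110.2   83.3] [0.5, 0.5]
tailR [528.1 -70.5  86.9] [3.5, 3.5]
legtopL [ 497.8 -124.    82.7] [1.6, 1.6]
legtopR [489.5 -85.7  87.6] [1.0, 1.0]
padfree-y [ 517.5 -295.3   88.3] [0.2, 0.2]
padfree+y [ 512.4 -236.6   91.1] [0.8, 0.8]
cheek-y far [ 642.7 -288.8   59.8] [0.1, 0.1]
cheek+y near [ 503.8 -219.1   59.1] [2.5, 2.5]
```

```bash
cat > plan.py <<'E'
# prints rows (tx ty tz wz) in units, from pose (xyz,yaw) to goal, tool down; n rows
import numpy as np,sys
def plan(p,yaw,g,gyaw,n):
    p=np.array(p,float); g=np.array(g,float); d=(g-p)/n; w=(gyaw-yaw)/n; q=p.copy(); y=yaw; acc=np.zeros(4)
    for k in range(n):
        t=(p+d*(k+1)-q); c,s=np.cos(np.radians(y)),np.sin(np.radians(y))
        r=np.round(np.array([c*t[0]+s*t[1], s*t[0]-c*t[1], -t[2]])/20,2); wz=np.round(-(yaw+w*(k+1)-y)/4,2)
        assert abs(r).max()<=1 and abs(wz)<=1,(r,wz)
        q+=np.array([c*r[0]+s*r[1], s*r[0]-c*r[1], -r[2]])*20; y-=wz*4
        print(k+1,r,wz)
    print("end",q,y)
E
python3 -c "
from plan import plan
plan((220.6,-584.7,250),20.67,(514,-98,220),106,30)"
```

```text
1 [ 0.74 -0.59  0.05] -0.71
2 [ 0.78 -0.54  0.05] -0.71
3 [ 0.79 -0.51  0.05] -0.71
4 [ 0.83 -0.47  0.05] -0.71
5 [ 0.84 -0.43  0.05] -0.72
6 [ 0.87 -0.39  0.05] -0.71
7 [ 0.88 -0.34  0.05] -0.71
8 [ 0.9  -0.3   0.05] -0.71
9 [ 0.91 -0.25  0.05] -0.71
10 [ 0.93 -0.21  0.05] -0.71
11 [ 0.93 -0.16  0.05] -0.71
12 [ 0.94 -0.11  0.05] -0.71
13 [ 0.94 -0.07  0.05] -0.71
14 [ 0.95 -0.02  0.05] -0.72
15 [0.95 0.02 0.05] -0.71
16 [0.94 0.08 0.05] -0.71
17 [0.94 0.12 0.05] -0.71
18 [0.94 0.16 0.05] -0.71
19 [0.92 0.21 0.05] -0.71
20 [0.91 0.26 0.05] -0.71
21 [0.9  0.3  0.05] -0.71
22 [0.88 0.35 0.05] -0.71
23 [0.86 0.39 0.05] -0.71
24 [0.84 0.43 0.05] -0.72
25 [0.82 0.48 0.05] -0.71
26 [0.8  0.51 0.05] -0.71
27 [0.77 0.55 0.05] -0.71
28 [0.74 0.59 0.05] -0.71
29 [0.71 0.63 0.05] -0.71
30 [0.68 0.66 0.05] -0.71
end [513.95375047 -97.96553055 220.        ] 105.99000000000007
```

Emit:
step_arm:
  moves:
    - {"tx": 0.74, "ty": -0.59, "tz": 0.05, "wz": -0.71}
    - {"tx": 0.78, "ty": -0.54, "tz": 0.05, "wz": -0.71}
    - {"tx": 0.79, "ty": -0.51, "tz": 0.05, "wz": -0.71}
    - {"tx": 0.83, "ty": -0.47, "tz": 0.05, "wz": -0.71}
    - {"tx": 0.84, "ty": -0.43, "tz": 0.05, "wz": -0.71}
  claw: -1

```text
schema error: expected keys tx, ty, tz, wx, wy, wz
```

Emit:
step_arm:
  moves:
    - {"tx": 0.87, "ty": -0.39, "tz": 0.05, "wz": -0.71}
    - {"tx": 0.88, "ty": -0.34, "tz": 0.05, "wz": -0.71}
    - {"tx": 0.9, "ty": -0.3, "tz": 0.05, "wz": -0.71}
    - {"tx": 0.91, "ty": -0.25, "tz": 0.05, "wz": -0.71}
    - {"tx": 0.93, "ty": -0.21, "tz": 0.05, "wz": -0.71}

```text
schema error: expected keys tx, ty, tz, wx, wy, wz
```

Emit:
step_arm:
  moves:
    - {"tx": 0.93, "ty": -0.16, "tz": 0.05, "wz": -0.71}
    - {"tx": 0.94, "ty": -0.11, "tz": 0.05, "wz": -0.71}
    - {"tx": 0.94, "ty": -0.07, "tz": 0.05, "wz": -0.71}
    - {"tx": 0.95, "ty": -0.02, "tz": 0.05, "wz": -0.72}
    - {"tx": 0.95, "ty": 0.02, "tz": 0.05, "wz": -0.71}

```text
schema error: expected keys tx, ty, tz, wx, wy, wz
```

Emit:
step_arm:
  moves:
    - {"tx": 0.94, "ty": 0.08, "tz": 0.05, "wz": -0.71}
    - {"tx": 0.94, "ty": 0.12, "tz": 0.05, "wz": -0.71}
    - {"tx": 0.94, "ty": 0.16, "tz": 0.05, "wz": -0.71}
    - {"tx": 0.92, "ty": 0.21, "tz": 0.05, "wz": -0.71}
    - {"tx": 0.91, "ty": 0.26, "tz": 0.05, "wz": -0.71}

```text
schema error: expected keys tx, ty, tz, wx, wy, wz
```

Emit:
step_arm:
  moves:
    - {"tx": 0.9, "ty": 0.3, "tz": 0.05, "wz": -0.71}
    - {"tx": 0.88, "ty": 0.35, "tz": 0.05, "wz": -0.71}
    - {"tx": 0.86, "ty": 0.39, "tz": 0.05, "wz": -0.71}
    - {"tx": 0.84, "ty": 0.43, "tz": 0.05, "wz": -0.72}
    - {"tx": 0.82, "ty": 0.48, "tz": 0.05, "wz": -0.71}

```text
schema error: expected keys tx, ty, tz, wx, wy, wz
```

Emit:
step_arm:
  moves:
    - {"tx": 0.8, "ty": 0.51, "tz": 0.05, "wz": -0.71}
    - {"tx": 0.77, "ty": 0.55, "tz": 0.05, "wz": -0.71}
    - {"tx": 0.74, "ty": 0.59, "tz": 0.05, "wz": -0.71}
    - {"tx": 0.71, "ty": 0.63, "tz": 0.05, "wz": -0.71}
    - {"tx": 0.68, "ty": 0.66, "tz": 0.05, "wz": -0.71}

```text
schema error: expected keys tx, ty, tz, wx, wy, wz
```

Emit:
step_arm:
  moves:
    - {"tx": 0.74, "ty": -0.59, "tz": 0.05, "wx": 0, "wy": 0, "wz": -0.71}
    - {"tx": 0.78, "ty": -0.54, "tz": 0.05, "wx": 0, "wy": 0, "wz": -0.71}
    - {"tx": 0.79, "ty": -0.51, "tz": 0.05, "wx": 0, "wy": 0, "wz": -0.71}
    - {"tx": 0.83, "ty": -0.47, "tz": 0.05, "wx": 0, "wy": 0, "wz": -0.71}
    - {"tx": 0.84, "ty": -0.43, "tz": 0.05, "wx": 0, "wy": 0, "wz": -0.71}
  claw: -1

```text
t: 0.65
eef_pos: [270.6, -501.8, 245.0]
eef_rot: [180.0, -0.0, 35.2]
force: [-0.3, 0.4, 0.0]
opening: 85.3
finger_force: 0.0
```

Emit:
step_arm:
  moves:
    - {"tx": 0.87, "ty": -0.39, "tz": 0.05, "wx": 0, "wy": 0, "wz": -0.71}
    - {"tx": 0.88, "ty": -0.34, "tz": 0.05, "wx": 0, "wy": 0, "wz": -0.71}
    - {"tx": 0.9, "ty": -0.3, "tz": 0.05, "wx": 0, "wy": 0, "wz": -0.71}
    - {"tx": 0.91, "ty": -0.25, "tz": 0.05, "wx": 0, "wy": 0, "wz": -0.71}
    - {"tx": 0.93, "ty": -0.21, "tz": 0.05, "wx": 0, "wy": 0, "wz": -0.71}

```text
t: 1.15
eef_pos: [319.3, -421.1, 239.9]
eef_rot: [180.0, -0.0, 49.3]
force: [-0.3, -0.3, -0.0]
opening: 85.1
finger_force: 0.0
```

Emit:
step_arm:
  moves:
    - {"tx": 0.93, "ty": -0.16, "tz": 0.05, "wx": 0, "wy": 0, "wz": -0.71}
    - {"tx": 0.94, "ty": -0.11, "tz": 0.05, "wx": 0, "wy": 0, "wz": -0.71}
    - {"tx": 0.94, "ty": -0.07, "tz": 0.05, "wx": 0, "wy": 0, "wz": -0.71}
    - {"tx": 0.95, "ty": -0.02, "tz": 0.05, "wx": 0, "wy": 0, "wz": -0.72}
    - {"tx": 0.95, "ty": 0.02, "tz": 0.05, "wx": 0, "wy": 0, "wz": -0.71}

```text
t: 1.65
eef_pos: [368.0, -340.0, 234.9]
eef_rot: [180.0, 0.0, 63.5]
force: [-0.1, -0.9, -1.1]
opening: 85.2
finger_force: 0.0
```

Emit:
step_arm:
  moves:
    - {"tx": 0.94, "ty": 0.08, "tz": 0.05, "wx": 0, "wy": 0, "wz": -0.71}
    - {"tx": 0.94, "ty": 0.12, "tz": 0.05, "wx": 0, "wy": 0, "wz": -0.71}
    - {"tx": 0.94, "ty": 0.16, "tz": 0.05, "wx": 0, "wy": 0, "wz": -0.71}
    - {"tx": 0.92, "ty": 0.21, "tz": 0.05, "wx": 0, "wy": 0, "wz": -0.71}
    - {"tx": 0.91, "ty": 0.26, "tz": 0.05, "wx": 0, "wy": 0, "wz": -0.71}

```text
t: 2.15
eef_pos: [416.8, -258.9, 230.0]
eef_rot: [180.0, 0.0, 77.7]
force: [-1.1, 0.1, 0.4]
opening: 85.5
finger_force: 0.0
```

Emit:
step_arm:
  moves:
    - {"tx": 0.9, "ty": 0.3, "tz": 0.05, "wx": 0, "wy": 0, "wz": -0.71}
    - {"tx": 0.88, "ty": 0.35, "tz": 0.05, "wx": 0, "wy": 0, "wz": -0.71}
    - {"tx": 0.86, "ty": 0.39, "tz": 0.05, "wx": 0, "wy": 0, "wz": -0.71}
    - {"tx": 0.84, "ty": 0.43, "tz": 0.05, "wx": 0, "wy": 0, "wz": -0.72}
    - {"tx": 0.82, "ty": 0.48, "tz": 0.05, "wx": 0, "wy": 0, "wz": -0.71}

```text
t: 2.65
eef_pos: [465.7, -177.9, 224.9]
eef_rot: [180.0, 0.0, 92.0]
force: [0.4, -0.4, -0.1]
opening: 85.5
finger_force: 0.0
```

Emit:
step_arm:
  moves:
    - {"tx": 0.8, "ty": 0.51, "tz": 0.05, "wx": 0, "wy": 0, "wz": -0.71}
    - {"tx": 0.77, "ty": 0.55, "tz": 0.05, "wx": 0, "wy": 0, "wz": -0.71}
    - {"tx": 0.74, "ty": 0.59, "tz": 0.05, "wx": 0, "wy": 0, "wz": -0.71}
    - {"tx": 0.71, "ty": 0.63, "tz": 0.05, "wx": 0, "wy": 0, "wz": -0.71}
    - {"tx": 0.68, "ty": 0.66, "tz": 0.05, "wx": 0, "wy": 0, "wz": -0.71}

```text
t: 3.15
eef_pos: [514.5, -96.7, 219.9]
eef_rot: [180.0, 0.0, 106.2]
force: [1.0, 0.7, 0.4]
opening: 85.2
finger_force: 0.0
```

```bash
python3 - <<'E'
from h import *
im=optics.get_image("wrist")
im=optics.get_image("wrist")
im=optics.get_image("wrist")
o=arm.get_obs(); print(o["t"],o["eef_pos"],o["eef_rot"],o["joints"])
im=optics.get_image("wrist"); cv2.imwrite("pics/w1.png",im[:,:,::-1])
E
```

```text
3.3 [514.28548474 -96.99265416 219.83997719] [-1.79970354e+02  8.21855554e-04  1.06109216e+02] [-1.88222420e+01 -9.87502997e+00  1.07660988e+02 -1.78119911e-02
  8.22378763e+01 -3.49290486e+01]
```

View pics/w1.png

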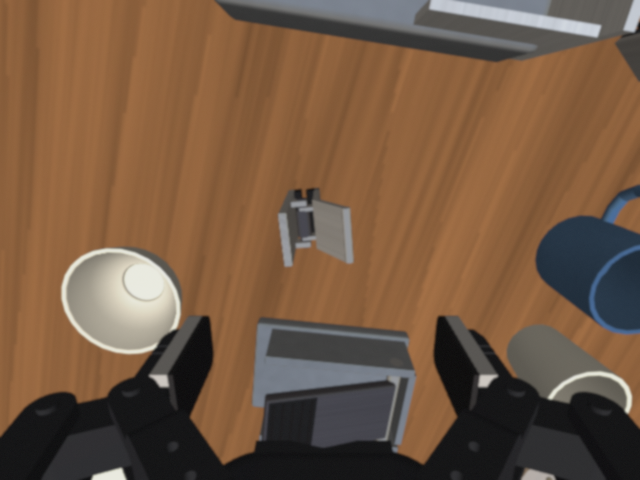

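The wrist view shows the clip at (316,230): straight leg's top edge from (281,212) to (288,265), tail edge from (348,207) to (352,262). The guard's lower wing is at the top right, and the paddle foot at the bottom.

```bash
python3 - <<'E'
from h import *
np.set_printoptions(precision=1,suppress=True)
P=([514.3,-97,219.85],[-179.97,0,106.1])
for n,uv,z in [("legA",(281,213),85),("legB",(288,265),85),("tailA",(350,207),84),("tailB",(352.5,262),84),("wing near end",(430,6),100),("wing/panel",(600,30),110)]: print(n,onz(ray("wrist",uv,P),z))
print(proj((514.3,-97,75),P),proj((514.3,-97,200.8),P))
E
```

```text
legA [482.8 -90.2  85. ]
legB [ 497.1 -126.2   85. ]
tailA [527.3 -73.1  84. ]
tailB [ 541.2 -111.4   84. ]
wing near end [533.6  51.2 100. ]
wing/panel [624.1  63.2 110. ]
[322.2 230.1] [321.8 317.6]
```

```bash
python3 -c "
from plan import plan
plan((514.3,-97,219.9),106.1,(512.5,-99.5,75),110.5,10)"
```

```text
1 [-0.01 -0.01  0.72] -0.11
2 [-0.01 -0.01  0.73] -0.11
3 [-0.01 -0.02  0.72] -0.11
4 [-0.01 -0.01  0.73] -0.11
5 [-0.01 -0.01  0.72] -0.11
6 [-0.01 -0.01  0.73] -0.11
7 [-0.   -0.02  0.72] -0.11
8 [-0.01 -0.01  0.73] -0.11
9 [-0.01 -0.01  0.72] -0.11
10 [-0.01 -0.01  0.72] -0.11
end [512.57481906 -99.45458918  75.1       ] 110.49999999999997
```

Emit:
step_arm:
  moves:
    - {"tx": -0.03, "ty": -0.03, "tz": 0.8, "wx": 0, "wy": 0, "wz": -0.3}
    - {"tx": -0.03, "ty": -0.03, "tz": 0.8, "wx": 0, "wy": 0, "wz": -0.3}
    - {"tx": -0.03, "ty": -0.03, "tz": 0.8, "wx": 0, "wy": 0, "wz": -0.3}
    - {"tx": 0, "ty": -0.03, "tz": 0.8, "wx": 0, "wy": 0, "wz": -0.2}
    - {"tx": 0, "ty": 0, "tz": 0.8, "wx": 0, "wy": 0, "wz": 0}

```text
t: 3.85
eef_pos: [511.8, -100.7, 137.8]
eef_rot: [-179.9, -0.1, 110.3]
force: [-0.3, 0.1, 0.7]
opening: 85.5
finger_force: 0.0
```

Emit:
step_arm:
  moves:
    - {"tx": 0, "ty": 0, "tz": 0.8, "wx": 0, "wy": 0, "wz": 0}
    - {"tx": 0, "ty": 0, "tz": 0.8, "wx": 0, "wy": 0, "wz": 0}
    - {"tx": 0, "ty": 0, "tz": 0.8, "wx": 0, "wy": 0, "wz": 0}
    - {"tx": 0, "ty": 0, "tz": 0.8, "wx": 0, "wy": 0, "wz": 0}
    - {"tx": 0, "ty": 0, "tz": 0.05, "wx": 0, "wy": 0, "wz": 0}

```text
t: 4.35
eef_pos: [510.3, -100.0, 71.5]
eef_rot: [-179.7, -0.2, 110.3]
force: [-1.2, 0.1, 0.0]
opening: 85.4
finger_force: 0.0
```

```bash
python3 - <<'E'
from h import *
o=arm.get_obs(); print(o["t"],o["eef_pos"],o["eef_rot"],o["force"])
im=optics.get_image("wrist"); cv2.imwrite("pics/w2.png",im[:,:,::-1])
im=optics.get_image("scene"); cv2.imwrite("pics/s2.png",cv2.resize(im[180:300,190:350],None,fx=3,fy=3,interpolation=cv2.INTER_CUBIC)[:,:,::-1])
a=cv2.imread("pics/w2.png");b=cv2.imread("pics/s2.png")
cv2.imwrite("pics/c2.png",np.hstack([cv2.resize(a[:, 100:540],(400,436)),cv2.resize(b,(400,300))[:, :].copy() if 0 else cv2.copyMakeBorder(cv2.resize(b,(400,300)),0,136,0,0,cv2.BORDER_CONSTANT)]))
E
```

```text
4.35 [510.28771426 -99.96877287  71.52699146] [-179.74081207   -0.21573736  110.33792182] [-1.20094861  0.05206405  0.02288086]
```

View pics/c2.png

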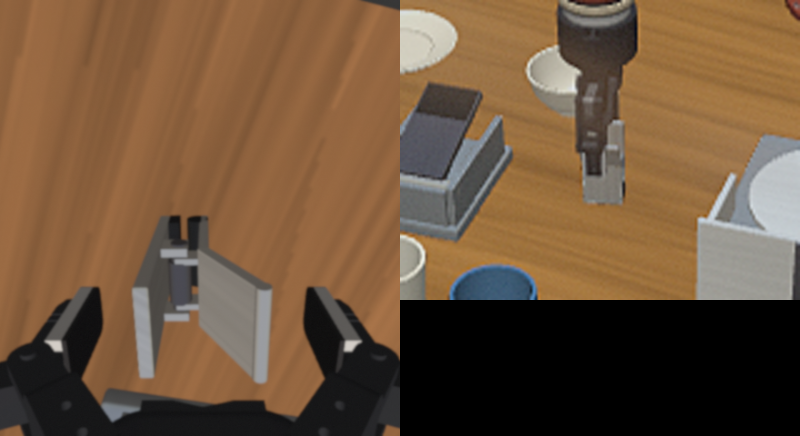

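The clip stands centred between the open fingers. Left leg edge runs from crop (141,287) to (147,377), tail edge from (264,288) to (262,381). I'll check the offset along the hinge axis before closing.

```bash
python3 - <<'E'
from h import *
np.set_printoptions(precision=1,suppress=True)
P=([510.3,-100,71.5],[-179.74,-.2,110.3])
R=Ro.from_euler('xyz',P[1],degrees=True).as_matrix()
for n,c,z in [("legA",(136,287),85),("legB",(141,378),85),("tailA",(270,288),84),("tailB",(268,381),84)]:
    p=onz(ray("wrist",(100+c[0]*1.1,c[1]*480/436),P),z); print(n,p,R.T@(p-P[0]))
E
```

```text
legA [482.  -90.2  85. ] [ 19.  -23.2 -13.3]
legB [ 495.5 -128.    85. ] [-21.1 -23.7 -13.5]
tailA [527.2 -74.4  84. ] [ 18.2  24.6 -12.5]
tailB [ 543.2 -112.7   84. ] [-23.3  26.4 -12.7]
```

Emit:
step_arm:
  moves:
    - {"tx": 0, "ty": 0, "tz": 0, "wx": 0, "wy": 0, "wz": 0}
    - {"tx": 0, "ty": 0, "tz": 0, "wx": 0, "wy": 0, "wz": 0}
    - {"tx": 0, "ty": 0, "tz": 0, "wx": 0, "wy": 0, "wz": 0}
    - {"tx": 0, "ty": 0, "tz": 0, "wx": 0, "wy": 0, "wz": 0}
    - {"tx": 0, "ty": 0, "tz": 0, "wx": 0, "wy": 0, "wz": 0}
  claw: 0.2

```text
t: 4.95
eef_pos: [513.2, -102.3, 80.4]
eef_rot: [-179.8, 0.2, 110.4]
force: [-12.7, -1.0, 26.1]
opening: 35.0
finger_force: 45.3
```

Emit:
step_arm:
  moves:
    - {"tx": 0, "ty": 0, "tz": 0, "wx": 0, "wy": 0, "wz": 0}
    - {"tx": 0, "ty": 0, "tz": 0, "wx": 0, "wy": 0, "wz": 0}
    - {"tx": 0, "ty": 0, "tz": 0, "wx": 0, "wy": 0, "wz": 0}
    - {"tx": 0, "ty": 0, "tz": 0, "wx": 0, "wy": 0, "wz": 0}
    - {"tx": 0, "ty": 0, "tz": 0, "wx": 0, "wy": 0, "wz": 0}
  claw: 0.37

```text
t: 5.45
eef_pos: [513.1, -102.4, 80.5]
eef_rot: [-179.8, 0.2, 110.4]
force: [-13.6, -0.5, 26.2]
opening: 34.4
finger_force: 55.0
```

```bash
python3 - <<'E'
from h import *
o=arm.get_obs(); print(o["t"],o["eef_pos"],o["force"],o["ft_torque"],o["opening"])
a=optics.get_image("wrist")[:,:,::-1]
b=optics.get_image("scene")[200:275,230:310,::-1]
cv2.imwrite("pics/c3.png",np.hstack([cv2.resize(a[160:480, 160:480],(400,400)),cv2.resize(b,(400,400),interpolation=cv2.INTER_CUBIC)]))
E
```

```text
5.45 [ 513.10988343 -102.39194285   80.51375458] [-13.63147346  -0.46669533  26.24264052] [-0.36835311  3.10864774  0.00528124] 34.37317638884042
```

View pics/c3.png

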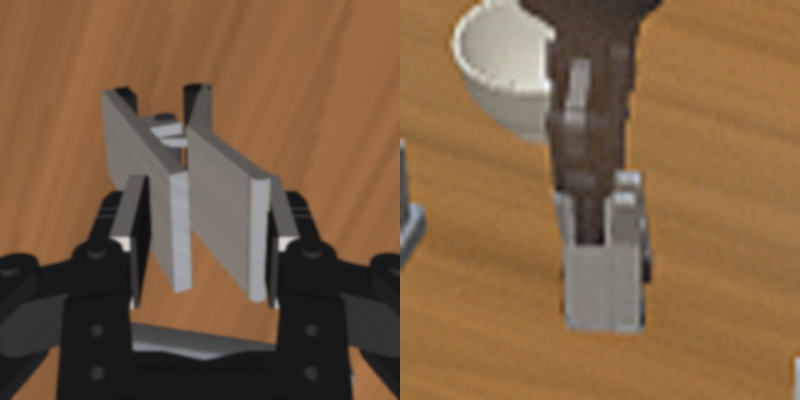

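The clip has tilted: the pads swinging forward dragged the tail down against the table (26 N upward on the tool, leg leaning right in the crop). I'll relieve it by raising gently while holding.

Emit:
step_arm:
  moves:
    - {"tx": 0, "ty": 0, "tz": -0.1, "wx": 0, "wy": 0, "wz": 0}
    - {"tx": 0, "ty": 0, "tz": -0.1, "wx": 0, "wy": 0, "wz": 0}
    - {"tx": 0, "ty": 0, "tz": -0.1, "wx": 0, "wy": 0, "wz": 0}

```text
t: 5.85
eef_pos: [512.3, -102.2, 83.8]
eef_rot: [-179.8, 0.2, 110.4]
force: [-4.7, -3.0, 5.3]
opening: 29.1
finger_force: 54.7
```

Emit:
step_arm:
  moves:
    - {"tx": 0, "ty": 0, "tz": -0.1, "wx": 0, "wy": 0, "wz": 0}
    - {"tx": 0, "ty": 0, "tz": -0.1, "wx": 0, "wy": 0, "wz": 0}
    - {"tx": 0, "ty": 0, "tz": 0, "wx": 0, "wy": 0, "wz": 0}

```text
t: 6.15
eef_pos: [512.9, -101.6, 87.1]
eef_rot: [-180.0, 0.1, 110.4]
force: [-3.3, -2.0, 7.8]
opening: 28.0
finger_force: 36.4
```

```bash
python3 - <<'E'
from h import *
o=arm.get_obs(); print(o["t"],o["eef_pos"],o["force"],o["ft_torque"],o["opening"])
a=optics.get_image("wrist")[:,:,::-1]; cv2.imwrite("pics/w4.png",a)
b=optics.get_image("scene")[200:275,230:310,::-1]
cv2.imwrite("pics/c4.png",np.hstack([cv2.resize(a[160:480, 160:480],(400,400)),cv2.resize(b,(400,400),interpolation=cv2.INTER_CUBIC)]))
E
```

```text
6.15 [ 512.88899938 -101.59815966   87.11765688] [-3.26574409 -1.96104149  7.81408968] [-0.36489288  1.04331392  0.05813717] 27.955841436225015
```

View pics/c4.png

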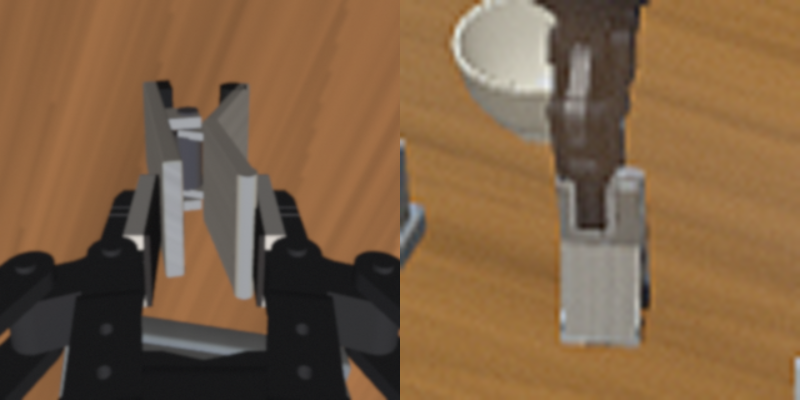

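Emit:
step_arm:
  moves:
    - {"tx": 0, "ty": 0, "tz": -0.1, "wx": 0, "wy": 0, "wz": 0}
    - {"tx": 0, "ty": 0, "tz": -0.1, "wx": 0, "wy": 0, "wz": 0}
    - {"tx": 0, "ty": 0, "tz": -0.1, "wx": 0, "wy": 0, "wz": 0}
  claw: 0.4

```text
t: 6.55
eef_pos: [512.6, -100.5, 91.2]
eef_rot: [180.0, -0.0, 110.3]
force: [-0.5, 0.3, -1.1]
opening: 26.1
finger_force: 8.6
```

Emit:
step_arm:
  moves:
    - {"tx": 0, "ty": 0, "tz": -0.1, "wx": 0, "wy": 0, "wz": 0}
    - {"tx": 0, "ty": 0, "tz": -0.1, "wx": 0, "wy": 0, "wz": 0}
    - {"tx": 0, "ty": 0, "tz": 0, "wx": 0, "wy": 0, "wz": 0}

```text
t: 6.85
eef_pos: [512.6, -100.5, 95.1]
eef_rot: [180.0, 0.0, 110.4]
force: [-0.6, 0.7, -1.4]
opening: 25.9
finger_force: 8.3
```

```bash
python3 - <<'E'
from h import *
o=arm.get_obs(); print(o["t"],o["eef_pos"],o["force"],o["ft_torque"],o["opening"])
a=optics.get_image("wrist")[:,:,::-1]; cv2.imwrite("pics/w5.png",a)
b=optics.get_image("scene")[200:275,230:310,::-1]
cv2.imwrite("pics/c5.png",np.hstack([cv2.resize(a[160:480, 160:480],(400,400)),cv2.resize(b,(400,400),interpolation=cv2.INTER_CUBIC)]))
E
```

```text
6.85 [ 512.61708611 -100.52689104   95.0934624 ] [-0.62428712  0.69205105 -1.39222929] [ 0.01193651  0.00044133 -0.00319068] 25.946923677784024
```

View pics/c5.png

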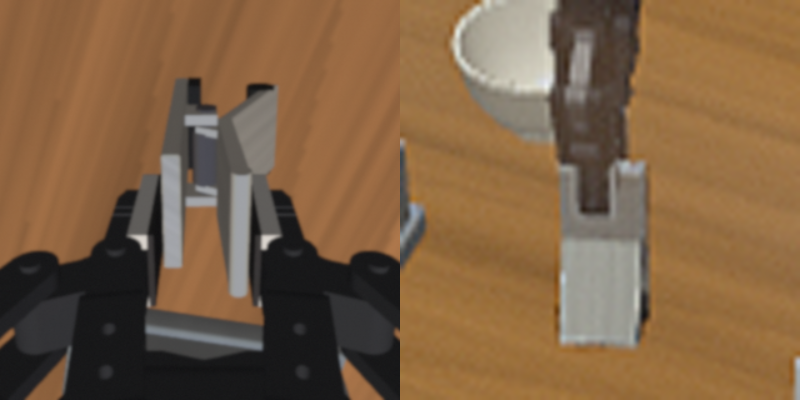

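The clip is now upright and flat on the left pad, squeezed open at 25.9 mm, and lifted. Leg top edge runs from crop (172,155) to (174,267), tail edge from (241,174) to (238,296). Next I work out its place in the tool frame.

```bash
python3 - <<'E'
from h import *
from scipy.optimize import brentq
np.set_printoptions(precision=1,suppress=True)
M=optics.camera_model("wrist")
def at(c,h):
    d=M["mount"][:3,:3]@np.linalg.inv(M["K"])@[160+c[0]*.8,160+c[1]*.8,1]; o=M["mount"][:3,3]; return o+d*(h-o[2])/d[2]
for A,B in [((162,155),(165,268)),((182,155),(182,268)),((249,174),(247,297)),((233,174),(231,297))]:
    h=brentq(lambda h:at(A,h)[0]-at(B,h)[0]-40,-60,40); print(h,at(A,h),at(B,h))
for h in(-5,-8,-10,-12,-15): print(h,at((162,155),h),at((165,268),h),at((249,174),h))
E
```

```text
6.794412169119276 [ 21.  -11.9   6.8] [-19.  -12.    6.8]
6.789467789709704 [21.  -5.9  6.8] [-19.   -6.5   6.8]
-8.24576604260433 [22.5 12.6 -8.2] [-17.5  13.2  -8.2]
-8.241815369035685 [22.5  8.3 -8.2] [-17.5   8.5  -8.2]
-5 [ 26.5 -10.8  -5. ] [ -9.9 -10.9  -5. ] [20.8 12.9 -5. ]
-8 [ 27.9 -10.5  -8. ] [ -7.6 -10.6  -8. ] [22.3 12.6 -8. ]
-10 [ 28.8 -10.3 -10. ] [ -6.1 -10.4 -10. ] [ 23.4  12.4 -10. ]
-12 [ 29.7 -10.1 -12. ] [ -4.5 -10.2 -12. ] [ 24.4  12.2 -12. ]
-15 [ 31.1  -9.8 -15. ] [ -2.2  -9.9 -15. ] [ 25.9  11.9 -15. ]
```

```bash
python3 -c "
from plan import plan
plan((512.6,-100.5,245),110.4,(612,181,245),98.4,20)"
```

```text
1 [ 0.57  0.48 -0.  ] 0.15
2 [ 0.58  0.47 -0.  ] 0.15
3 [ 0.58  0.47 -0.  ] 0.15
4 [ 0.59  0.46 -0.  ] 0.15
5 [ 0.59  0.45 -0.  ] 0.15
6 [ 0.6   0.45 -0.  ] 0.15
7 [ 0.6   0.44 -0.  ] 0.15
8 [ 0.61  0.43 -0.  ] 0.15
9 [ 0.61  0.43 -0.  ] 0.15
10 [ 0.62  0.42 -0.  ] 0.15
11 [ 0.62  0.42 -0.  ] 0.15
12 [ 0.62  0.41 -0.  ] 0.15
13 [ 0.63  0.4  -0.  ] 0.15
14 [ 0.63  0.4  -0.  ] 0.15
15 [ 0.64  0.39 -0.  ] 0.15
16 [ 0.64  0.38 -0.  ] 0.15
17 [ 0.64  0.38 -0.  ] 0.15
18 [ 0.65  0.37 -0.  ] 0.15
19 [ 0.65  0.36 -0.  ] 0.15
20 [ 0.66  0.35 -0.  ] 0.15
end [611.9317899  180.97909697 245.        ] 98.40000000000012
```

Emit:
step_arm:
  moves:
    - {"tx": 0, "ty": 0, "tz": -0.4, "wx": 0, "wy": 0, "wz": 0}
    - {"tx": 0, "ty": 0, "tz": -0.7, "wx": 0, "wy": 0, "wz": 0}
    - {"tx": 0, "ty": 0, "tz": -0.8, "wx": 0, "wy": 0, "wz": 0}
    - {"tx": 0, "ty": 0, "tz": -0.8, "wx": 0, "wy": 0, "wz": 0}
    - {"tx": 0, "ty": 0, "tz": -0.8, "wx": 0, "wy": 0, "wz": 0}

```text
t: 7.45
eef_pos: [512.8, -100.7, 167.1]
eef_rot: [179.9, 0.1, 110.3]
force: [0.4, -0.9, -1.5]
opening: 25.3
finger_force: 8.3
```

Emit:
step_arm:
  moves:
    - {"tx": 0, "ty": 0, "tz": -0.8, "wx": 0, "wy": 0, "wz": 0}
    - {"tx": 0, "ty": 0, "tz": -0.8, "wx": 0, "wy": 0, "wz": 0}
    - {"tx": 0, "ty": 0, "tz": -0.8, "wx": 0, "wy": 0, "wz": 0}
    - {"tx": 0, "ty": 0, "tz": -0.8, "wx": 0, "wy": 0, "wz": 0}
    - {"tx": 0, "ty": 0, "tz": -0.8, "wx": 0, "wy": 0, "wz": 0}

```text
t: 7.95
eef_pos: [512.5, -100.6, 246.3]
eef_rot: [180.0, 0.0, 110.4]
force: [0.0, 0.0, -0.4]
opening: 25.5
finger_force: 8.3
```

Traverse in 20 rows.

Emit:
step_arm:
  moves:
    - {"tx": 0.3, "ty": 0.25, "tz": 0, "wx": 0, "wy": 0, "wz": 0.15}
    - {"tx": 0.58, "ty": 0.47, "tz": 0, "wx": 0, "wy": 0, "wz": 0.15}
    - {"tx": 0.58, "ty": 0.47, "tz": 0, "wx": 0, "wy": 0, "wz": 0.15}
    - {"tx": 0.59, "ty": 0.46, "tz": 0, "wx": 0, "wy": 0, "wz": 0.15}
    - {"tx": 0.59, "ty": 0.45, "tz": 0, "wx": 0, "wy": 0, "wz": 0.15}

```text
t: 8.45
eef_pos: [534.8, -35.9, 244.0]
eef_rot: [-179.9, -0.1, 107.3]
force: [-0.3, 0.3, -1.5]
opening: 25.7
finger_force: 8.2
```

Emit:
step_arm:
  moves:
    - {"tx": 0.6, "ty": 0.45, "tz": 0, "wx": 0, "wy": 0, "wz": 0.15}
    - {"tx": 0.6, "ty": 0.44, "tz": 0, "wx": 0, "wy": 0, "wz": 0.15}
    - {"tx": 0.61, "ty": 0.43, "tz": 0, "wx": 0, "wy": 0, "wz": 0.15}
    - {"tx": 0.61, "ty": 0.43, "tz": 0, "wx": 0, "wy": 0, "wz": 0.15}
    - {"tx": 0.62, "ty": 0.42, "tz": 0, "wx": 0, "wy": 0, "wz": 0.15}

```text
t: 8.95
eef_pos: [559.6, 34.7, 244.0]
eef_rot: [-179.9, -0.0, 104.3]
force: [0.5, 0.3, -1.4]
opening: 26.3
finger_force: 8.2
```

Emit:
step_arm:
  moves:
    - {"tx": 0.62, "ty": 0.42, "tz": 0, "wx": 0, "wy": 0, "wz": 0.15}
    - {"tx": 0.62, "ty": 0.41, "tz": 0, "wx": 0, "wy": 0, "wz": 0.15}
    - {"tx": 0.63, "ty": 0.4, "tz": 0, "wx": 0, "wy": 0, "wz": 0.15}
    - {"tx": 0.63, "ty": 0.4, "tz": 0, "wx": 0, "wy": 0, "wz": 0.15}
    - {"tx": 0.64, "ty": 0.39, "tz": 0, "wx": 0, "wy": 0, "wz": 0.15}

```text
t: 9.45
eef_pos: [584.6, 105.0, 243.9]
eef_rot: [-179.9, -0.0, 101.3]
force: [0.3, -0.8, -1.4]
opening: 25.9
finger_force: 8.2
```

```bash
cat > snap.py <<'E'
from h import *
import sys
o=arm.get_obs(); np.set_printoptions(precision=2,suppress=True); print(o["t"],o["eef_pos"],o["eef_rot"],o["force"],o["opening"])
a=optics.get_image("wrist"); cv2.imwrite(f"pics/{sys.argv[1]}.png",a[:,:,::-1]); np.savez(f"pics/{sys.argv[1]}.npz",p=o["eef_pos"],r=o["eef_rot"])
E
python3 snap.py e1
```

```text
9.45 [584.55 105.   243.9 ] [-179.9    -0.03  101.32] [ 0.34 -0.77 -1.44] 25.876883792541317
```

Emit:
step_arm:
  moves:
    - {"tx": 0.64, "ty": 0.38, "tz": 0, "wx": 0, "wy": 0, "wz": 0.15}
    - {"tx": 0.64, "ty": 0.38, "tz": 0, "wx": 0, "wy": 0, "wz": 0.15}
    - {"tx": 0.65, "ty": 0.37, "tz": 0, "wx": 0, "wy": 0, "wz": 0.15}
    - {"tx": 0.65, "ty": 0.36, "tz": 0, "wx": 0, "wy": 0, "wz": 0.15}
    - {"tx": 0.66, "ty": 0.35, "tz": 0, "wx": 0, "wy": 0, "wz": 0.15}

```text
t: 10.0
eef_pos: [609.3, 174.7, 244.0]
eef_rot: [-179.9, 0.0, 98.3]
force: [0.3, 0.2, -1.5]
opening: 25.7
finger_force: 7.8
```

```bash
sleep 0; python3 snap.py e2; python3 snap.py e3
```

```text
10.0 [609.33 174.68 244.02] [-179.9     0.     98.32] [ 0.27  0.23 -1.54] 25.68720436066667
10.05 [609.66 176.57 244.03] [-179.95   -0.1    98.39] [-0.87  0.22 -1.39] 25.719877447994964
```

View pics/e3.png

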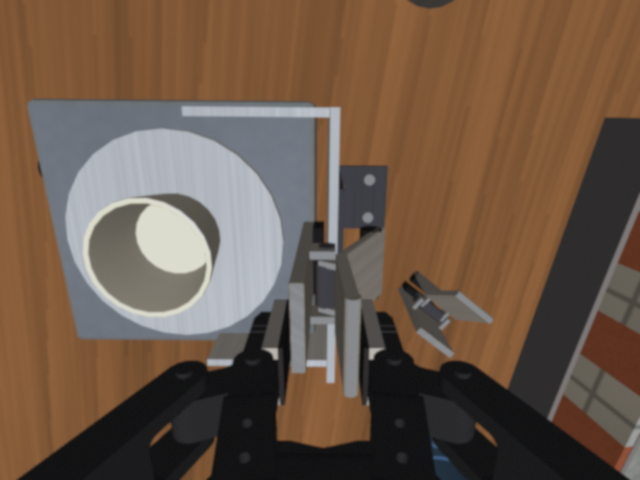

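The wrist view shows the open clip above the guard's top edge. The edge runs from its corner at (340,108) down to about (331,382) as a bright band 9–11 px wide. The tab's dark foot is at (340–387, 165–228), and the clip's jaws straddle the band at about (325,230).

```bash
python3 - <<'E'
from h import *
np.set_printoptions(precision=1,suppress=True)
g=cv2.imread("pics/e3.png"); 
for v in (112,125,150,175,195,215,370,380): print(v,g[v,318:356].mean(1).astype(int).tolist())
print("col", g[98:122,250].mean(1).astype(int).tolist(), g[98:125,334].mean(1).astype(int).tolist())
print("bottom", g[370:395,331].mean(1).astype(int).tolist())
E
```

```text
112 [189, 191, 190, 190, 188, 189, 190, 190, 192, 191, 186, 175, 172, 178, 183, 184, 184, 184, 184, 183, 179, 163, 135, 106, 93, 91, 91, 91, 92, 93, 94, 93, 93, 93, 92, 91, 90, 91]
125 [83, 85, 86, 87, 88, 90, 90, 90, 90, 90, 95, 122, 155, 176, 183, 184, 184, 185, 184, 183, 176, 157, 126, 101, 92, 92, 92, 93, 93, 93, 92, 91, 90, 90, 90, 91, 92, 91]
150 [89, 90, 90, 89, 90, 92, 91, 93, 92, 91, 103, 133, 164, 179, 183, 184, 184, 184, 184, 181, 168, 142, 111, 96, 93, 91, 92, 91, 89, 89, 89, 90, 91, 92, 93, 94, 93, 93]
175 [88, 90, 92, 93, 92, 92, 90, 89, 88, 91, 109, 144, 171, 181, 183, 183, 183, 184, 182, 171, 140, 94, 60, 57, 62, 65, 66, 66, 65, 66, 65, 65, 65, 64, 65, 65, 64, 63]
195 [92, 93, 91, 90, 89, 88, 88, 87, 87, 93, 117, 150, 173, 181, 183, 182, 182, 183, 179, 165, 133, 93, 69, 64, 64, 65, 65, 65, 66, 65, 65, 66, 65, 65, 66, 64, 64, 64]
215 [89, 89, 88, 87, 87, 88, 87, 89, 89, 99, 127, 157, 175, 180, 181, 180, 180, 180, 173, 151, 114, 81, 68, 65, 66, 65, 65, 65, 65, 66, 65, 67, 64, 64, 63, 63, 63, 63]
370 [97, 96, 96, 96, 97, 99, 100, 111, 137, 163, 178, 182, 183, 182, 182, 174, 152, 121, 101, 95, 93, 88, 78, 70, 74, 92, 110, 123, 131, 134, 137, 137, 137, 138, 138, 138, 137, 137]
380 [97, 97, 97, 97, 98, 98, 101, 116, 145, 168, 179, 182, 182, 182, 180, 171, 147, 116, 98, 95, 96, 95, 94, 88, 86, 97, 114, 126, 132, 135, 136, 137, 137, 137, 138, 137, 136, 135]
col [86, 85, 85, 90, 102, 112, 116, 124, 143, 168, 182, 187, 187, 187, 186, 187, 185, 179, 158, 135, 121, 118, 118, 118] [92, 93, 92, 93, 92, 92, 92, 97, 118, 152, 174, 183, 184, 184, 184, 184, 185, 184, 184, 185, 184, 185, 184, 184, 184, 185, 184]
bottom [182, 183, 183, 183, 183, 183, 183, 183, 183, 183, 182, 176, 157, 129, 106, 98, 97, 97, 97, 96, 96, 95, 96, 95, 95]
```

```bash
python3 - <<'E'
from h import *
np.set_printoptions(precision=2,suppress=True)
z=np.load("pics/e3.npz"); P=(z["p"],z["r"])
c=lambda u,v:onz(ray("wrist",(u,v),P),120)
mid={v:((a+b)/2) for v,a,b in [(125,329.5,339.6),(150,329.2,339.15),(195,328.65,337.9),(370,326.05,334.45),(380,325.8,334.3)]}
f=np.polyfit(list(mid),list(mid.values()),1)
A=c(np.polyval(f,106.6),106.6);B=c(np.polyval(f,382.7),382.7)
d=A-B;L=np.linalg.norm(d);y=d/L;x=np.array([y[1],-y[0],0]);print(A,B,L,"yaw",np.degrees(np.arctan2(x[1],x[0])))
print("width",c(329.2,150),c(339.15,150))
T=(A-80*y+B+120*y)/2+2*x; print("tab_edge",T)
R=Ro.from_euler('xyz',P[1],degrees=True).as_matrix(); print("tool frame",R.T@(T-P[0]))
o=arm.get_obs();print(o["eef_pos"],o["eef_rot"])
E
```

```text
[604.84 261.57 120.  ] [632.48  62.53 120.  ] 200.94492385262657 yaw 7.907064476040284
width [605.32 235.63 120.  ] [611.5  236.55 120.  ]
tab_edge [617.89 182.14 120.  ]
tool frame [  4.1    9.07 124.03]
[609.38 175.37 244.07] [-179.92   -0.02   98.45]
```

Emit:
step_arm:
  moves:
    - {"tx": 0.13, "ty": 0.08, "tz": 0.2, "wx": 0, "wy": 0, "wz": 0.12}
    - {"tx": 0, "ty": 0, "tz": 0.5, "wx": 0, "wy": 0, "wz": 0}
    - {"tx": 0, "ty": 0, "tz": 0.5, "wx": 0, "wy": 0, "wz": 0}
    - {"tx": 0, "ty": 0, "tz": 0.2, "wx": 0, "wy": 0, "wz": 0}
    - {"tx": 0, "ty": 0, "tz": 0, "wx": 0, "wy": 0, "wz": 0}

```text
t: 10.6
eef_pos: [610.0, 176.4, 215.1]
eef_rot: [-179.8, 0.0, 97.8]
force: [0.3, 0.1, -1.1]
opening: 25.7
finger_force: 7.8
```

Emit:
step_arm:
  moves:
    - {"tx": 0, "ty": 0, "tz": 0.2, "wx": 0, "wy": 0, "wz": 0}
    - {"tx": 0, "ty": 0, "tz": 0.2, "wx": 0, "wy": 0, "wz": 0}
    - {"tx": 0, "ty": 0, "tz": 0.2, "wx": 0, "wy": 0, "wz": 0}
    - {"tx": 0, "ty": 0, "tz": 0.1, "wx": 0, "wy": 0, "wz": 0}
    - {"tx": 0, "ty": 0, "tz": 0, "wx": 0, "wy": 0, "wz": 0}

```text
t: 11.1
eef_pos: [610.6, 176.9, 202.5]
eef_rot: [-180.0, 0.0, 97.9]
force: [0.8, 0.1, -0.7]
opening: 26.0
finger_force: 7.8
```

```bash
python3 snap.py f1; python3 - <<'E'
import cv2
g=cv2.imread("pics/f1.png")
for v in (80,100,150): print(v,g[v,300:370].mean(1).astype(int).tolist())
E
```

```text
11.1 [610.59 176.9  202.47] [-179.95    0.     97.87] [ 0.79  0.15 -0.72] 25.973055938337716
80 [80, 80, 80, 81, 82, 81, 82, 82, 83, 83, 81, 83, 83, 82, 83, 83, 82, 84, 85, 84, 84, 83, 83, 82, 82, 82, 80, 80, 80, 80, 80, 81, 84, 87, 89, 90, 90, 90, 88, 88, 86, 86, 87, 88, 89, 89, 89, 89, 88, 89, 89, 90, 90, 92, 93, 93, 93, 91, 91, 91, 90, 90, 90, 91, 90, 90, 90, 89, 89, 91]
100 [88, 88, 88, 86, 84, 82, 82, 82, 82, 80, 82, 82, 84, 83, 83, 84, 84, 84, 83, 82, 82, 82, 81, 81, 79, 80, 80, 79, 80, 82, 86, 89, 90, 90, 88, 88, 87, 87, 87, 86, 87, 88, 88, 89, 88, 89, 89, 89, 90, 91, 91, 92, 91, 91, 91, 91, 90, 89, 89, 90, 90, 90, 90, 90, 90, 90, 91, 90, 90, 90]
150 [118, 119, 119, 118, 117, 117, 116, 115, 114, 109, 100, 83, 69, 67, 76, 85, 89, 88, 88, 88, 88, 88, 89, 89, 90, 90, 94, 114, 146, 171, 179, 180, 180, 181, 181, 180, 180, 179, 173, 153, 122, 99, 92, 91, 91, 90, 89, 89, 87, 87, 87, 87, 89, 89, 90, 91, 91, 91, 91, 91, 90, 90, 90, 89, 91, 89, 88, 88, 86, 84]
```

Emit:
step_arm:
  moves:
    - {"tx": 0, "ty": 0, "tz": 0.15, "wx": 0, "wy": 0, "wz": 0}
    - {"tx": 0, "ty": 0, "tz": 0.15, "wx": 0, "wy": 0, "wz": 0}
    - {"tx": 0, "ty": 0, "tz": 0.15, "wx": 0, "wy": 0, "wz": 0}
    - {"tx": 0, "ty": 0, "tz": 0.15, "wx": 0, "wy": 0, "wz": 0}
    - {"tx": 0, "ty": 0, "tz": 0, "wx": 0, "wy": 0, "wz": 0}

```text
t: 11.65
eef_pos: [610.4, 176.8, 190.1]
eef_rot: [-179.9, 0.0, 97.9]
force: [-0.5, 0.4, -1.4]
opening: 25.6
finger_force: 7.8
```

Emit:
step_arm:
  moves:
    - {"tx": 0, "ty": 0, "tz": 0.15, "wx": 0, "wy": 0, "wz": 0}
    - {"tx": 0, "ty": 0, "tz": 0, "wx": 0, "wy": 0, "wz": 0}

```text
t: 11.85
eef_pos: [610.6, 176.9, 187.5]
eef_rot: [-180.0, 0.0, 97.9]
force: [-0.9, -0.3, -1.5]
opening: 25.6
finger_force: 7.8
```

Emit:
step_arm:
  moves:
    - {"tx": 0, "ty": 0, "tz": 0.05, "wx": 0, "wy": 0, "wz": 0}
    - {"tx": 0, "ty": 0, "tz": 0.05, "wx": 0, "wy": 0, "wz": 0}
  claw: 0.2

```text
t: 12.05
eef_pos: [610.7, 176.9, 186.1]
eef_rot: [-180.0, 0.0, 97.9]
force: [-0.4, -0.4, -0.0]
opening: 33.9
finger_force: 5.8
```

Emit:
step_arm:
  moves:
    - {"tx": 0, "ty": 0, "tz": 0.05, "wx": 0, "wy": 0, "wz": 0}
    - {"tx": 0, "ty": 0, "tz": 0.05, "wx": 0, "wy": 0, "wz": 0}
  claw: 0.05

```text
t: 12.25
eef_pos: [611.3, 177.0, 184.4]
eef_rot: [179.9, -0.0, 97.9]
force: [-0.2, -1.0, 0.5]
opening: 40.6
finger_force: 0.1
```

Emit:
step_arm:
  moves:
    - {"tx": 0, "ty": 0, "tz": 0, "wx": 0, "wy": 0, "wz": 0}
    - {"tx": 0, "ty": 0, "tz": 0, "wx": 0, "wy": 0, "wz": 0}
  claw: -0.2

```text
t: 12.45
eef_pos: [611.0, 176.9, 184.2]
eef_rot: [180.0, -0.0, 97.9]
force: [0.6, 0.4, -0.0]
opening: 51.4
finger_force: 0.1
```

Emit:
step_arm:
  moves:
    - {"tx": 0, "ty": 0, "tz": 0, "wx": 0, "wy": 0, "wz": 0}
    - {"tx": 0, "ty": 0, "tz": 0, "wx": 0, "wy": 0, "wz": 0}
    - {"tx": 0, "ty": 0, "tz": 0, "wx": 0, "wy": 0, "wz": 0}
  claw: -0.6

```text
t: 12.75
eef_pos: [610.9, 176.9, 184.1]
eef_rot: [180.0, -0.0, 97.9]
force: [0.4, -0.2, 0.2]
opening: 68.6
finger_force: 0.0
```

```bash
python3 snap.py g1; python3 - <<'E'
import cv2,numpy as np
g=cv2.imread("pics/g1.png")
# ascii thumbnail of the clip area
r=cv2.cvtColor(g,cv2.COLOR_BGR2GRAY)[220:440:6,230:430:3]
for i,row in enumerate(r): print(220+6*i,"".join(" .:-=+*#%@"[min(9,int(x)//22)] for x in row))
E
```

```text
12.75 [610.88 176.9  184.09] [179.99  -0.    97.87] [ 0.41 -0.16  0.18] 68.59246823944882
220 %%%%%%%%%#=++++++++++++++++--====####-:::::::::::::::::--==========
226 %%%%%%%%%%*=+++++++++++++=--:.  -####-::.  .:::::::::::-=======-===
232 %%%%%%%%%%%*+++++++++++++--::...-####-::...:---+++-::::-===========
238 %%%%%%%%%%#%+++++++++++++---:...-####-:...:---=+++-::::=======-====
244 %%%%%%%%%%#%#+++++++++++=---:...-####-:...----:::::::::=======-====
250 %%%%%%%%%%#%%+++++++++++=---:--:.....::..:----======--=======-=====
256 %%%%%%%%%%#%%*++++++++++----=++++++++=:.------======--=======-=====
262 %%%%%%%%%%#%%#=+++++++++-----++++++++=---==----====--=======--===-=
268 %%%%%%%%%%#%%%+++++++++=----:...=******+=====--------=======-===-==
274 %%%%%%%%%%%%%%*++++++++-----:..:::::::::-=======-----======--===-==
280 %%%%%%%%%%%#%%+++++++++-----:..::::::::.==========------==---==--==
286 %%%%%%%%%%%#%%++++++++=----::..::::::::.=============-------==---==
292 %%%%%%%%%%%#%#+++++++++*++++:..::::::::.================---------==
298 %%%%%%%%%%%#%#+++++++++++**+:::::::::::-================-=======--:
30
[... 950 characters left out ...]
====================+###+=============--====+**+=--.   
388 ================================+###+=============-----+++++=---   
394 ================================+###+=============-----=+++=--==:  
400 ================================+###+============---------=--====. 
406 ================================+###+============--------==-=====- 
412 ================================+###=============--------=--======:
418 ##%#%#%%%%%%%#%%%%%#%%%%%%%%%%%%####============--------=--======: 
424 =-===================-==========+###============--------=-======-  
430 --===================-==========+###============-------========-   
436 ---=================-==-========+###===========-------==-=====-.
```

```bash
python3 - <<'E'
from h import *
from scipy.optimize import brentq
np.set_printoptions(precision=1,suppress=True)
z=np.load("pics/g1.npz"); P=(z["p"],z["r"]); c=lambda u,v,h:onz(ray("wrist",(u,v),P),h)
h=brentq(lambda h:np.linalg.norm(c(299,290.5,h)-c(302,379.5,h))-40,140,240); A,B=c(299,290.5,h),c(302,379.5,h); m=(A+B)/2
print("leg top",h,A,B)
x=np.array([np.cos(.138),np.sin(.138),0]); y=np.array([-x[1],x[0],0]); d=m-[617.9,182.1,120]
print("in tab frame: legouter x",d@x,"clip y",d@y,"mouth z",h-85+7-120)
for hh in (175,180,185): print(hh,c(299,290.5,hh)-c(302,379.5,hh))
E
```

```text
leg top 176.6433613497067 [599.9 193.7 176.6] [605.9 154.2 176.6]
in tab frame: legouter x -15.968913799023754 clip y -6.003274175212797 mouth z -21.35663865029329
175 [-6.  40.1  0. ]
180 [-5.8 38.6  0. ]
185 [-5.6 37.1  0. ]
```

```bash
python3 - <<'E'
from h import *
np.set_printoptions(precision=1,suppress=True)
t=lambda u,v,z:onz(ray("top",(240+(u-1.5)/4,170+(v-1.5)/4)),z)
a,b,c=t(660,274,16),t(783,251,16),t(626,88,16); print("base",a,b,c)
print("pad corners",t(693,236,85),t(772,226,85),t(768,172,75),t(687,183,75))
z=([514.3,-97,219.85],[-179.97,0,106.1]); w=lambda u,v,h:onz(ray("wrist",(u,v),z),h)
for n,p,h in [("base tl",(259,319),16),("base tr?",(408,333),16),("pad right",(300,400),88),("plate hinge end",(392,382),62)]: print(n,w(*p,h))
E
python3 -c "
from plan import plan
plan((611,177,284),97.9,(517,-264,130),98,25)"|tail -3
```

```text
base [ 486.8 -220.7   16. ] [ 503.3 -316.6   16. ] [ 632.5 -197.8   16. ]
pad corners [ 511.  -236.7   85. ] [ 517.6 -295.8   85. ] [ 559.1 -295.8   75. ] [ 551.7 -234.7   75. ]
base tl [ 485.6 -216.6   16. ]
base tr? [ 628.1 -191.4   16. ]
pad right [ 535.7 -236.1   88. ]
plate hinge end [ 612.5 -217.2   62. ]
24 [-0.85 -0.3   0.31] -0.0
25 [-0.85 -0.31  0.31] -0.0
end [ 517.05535332 -264.01812514  130.        ] 97.98000000000002
```

Emit:
step_arm:
  moves:
    - {"tx": 0, "ty": 0, "tz": -0.2, "wx": 0, "wy": 0, "wz": 0}
    - {"tx": 0, "ty": 0, "tz": -0.6, "wx": 0, "wy": 0, "wz": 0}
    - {"tx": 0, "ty": 0, "tz": -1, "wx": 0, "wy": 0, "wz": 0}
    - {"tx": 0, "ty": 0, "tz": -1, "wx": 0, "wy": 0, "wz": 0}
    - {"tx": 0, "ty": 0, "tz": -1, "wx": 0, "wy": 0, "wz": 0}
  claw: -0.7

```text
t: 13.3
eef_pos: [611.0, 177.0, 262.1]
eef_rot: [179.9, -0.0, 97.9]
force: [0.2, 0.3, 0.2]
opening: 72.3
finger_force: 0.0
```

```bash
python3 snap.py k1; python3 - <<'E'
import cv2,numpy as np
g=cv2.imread("pics/k1.png")
r=cv2.cvtColor(g,cv2.COLOR_BGR2GRAY)[180:400:8,250:400:3]
for i,row in enumerate(r): print(180+8*i,"".join(" .:-=+*#%@"[min(9,int(x)//22)] for x in row))
from plan import plan
plan((611,177,264),97.9,(530,-263,130),98,26)
E
```

```text
13.3 [611.03 176.96 262.1 ] [179.93  -0.    97.87] [0.16 0.34 0.17] 72.31152442641857
180 %%%%#++++++++++++++++-===+%%*.:::::::-++-:::-=====
188 %%%%%%#++++++++++++++-===+#%*:-:::::::::::::--====
196 %%%%%%%%++++++++++++=--::=#%*:::::::::::::::-=====
204 %%%%%%%%%+++++++++++--:..=#%*::.:---::::::::-=====
212 %%%%%%%%%%+++++++++=---======::------**+-:::======
220 %%%%%%%%%%#++++++++---:::=====-====----::::-======
228 %%%%%%%%%%%++++++++===-.:::::::========-----======
236 %%%%%%%%%%%*+++++++++*-.::::::-==========+**+=====
244 %%%%%%%%%%%++++++++***-.:::::::==========+**+===-=
252 %%%%%%%%%%%++++++++***--::::::-==========+**+==-==
260 %%%%%%%%%%*++++++++***---====+===========+**===-==
268 %%%%%%%%%*+++++++++***=+++*#+============+**==-===
276 %%%%%%%%#++++++++++***===+##+============+*+=--==-
284 %%%%%%%+++++++++++++**===+##+============+*+=--=--
292 %%%%%*++++++++++++++*+==-+##+============**+--=---
300 %%#++++++++++++++++++=-==+##+============++=--=---
308 +++++++++++++++++++++====+##+==============--=----
316 +++++++++++++++++++++====+##+=============--=----=
324 ====================
[... 604 characters left out ...]
.0
4 [-0.82 -0.27  0.26] -0.0
5 [-0.81 -0.27  0.26] -0.0
6 [-0.82 -0.27  0.26] -0.01
7 [-0.82 -0.27  0.25] 0.0
8 [-0.81 -0.28  0.26] 0.0
9 [-0.82 -0.27  0.26] 0.0
10 [-0.82 -0.27  0.26] 0.0
11 [-0.81 -0.27  0.25] -0.0
12 [-0.82 -0.27  0.26] -0.0
13 [-0.82 -0.27  0.26] -0.0
14 [-0.81 -0.27  0.26] -0.0
15 [-0.82 -0.27  0.26] -0.0
16 [-0.82 -0.28  0.25] -0.01
17 [-0.81 -0.27  0.26] 0.0
18 [-0.82 -0.27  0.26] 0.0
19 [-0.81 -0.27  0.26] 0.0
20 [-0.82 -0.27  0.25] 0.0
21 [-0.82 -0.27  0.26] -0.0
22 [-0.81 -0.28  0.26] -0.0
23 [-0.82 -0.27  0.26] -0.0
24 [-0.82 -0.27  0.25] -0.0
25 [-0.81 -0.27  0.26] -0.0
26 [-0.82 -0.27  0.26] -0.0
end [ 530.05147901 -263.01537169  130.        ] 97.98000000000002
```

The clip stands on the guard and stays after the withdrawal. I go to the paddle with the fingers shut.

Emit:
step_arm:
  moves:
    - {"tx": -0.82, "ty": -0.27, "tz": 0, "wx": 0, "wy": 0, "wz": 0}
    - {"tx": -0.82, "ty": -0.27, "tz": 0, "wx": 0, "wy": 0, "wz": 0}
    - {"tx": -0.82, "ty": -0.27, "tz": 0, "wx": 0, "wy": 0, "wz": 0}
    - {"tx": -0.82, "ty": -0.27, "tz": 0, "wx": 0, "wy": 0, "wz": 0}
    - {"tx": -0.82, "ty": -0.27, "tz": 0, "wx": 0, "wy": 0, "wz": 0}

```text
t: 13.85
eef_pos: [594.6, 90.1, 259.1]
eef_rot: [-179.9, -0.0, 97.8]
force: [0.4, 0.2, -0.4]
opening: 72.3
finger_force: 0.0
```

Emit:
step_arm:
  moves:
    - {"tx": -0.82, "ty": -0.27, "tz": 0.25, "wx": 0, "wy": 0, "wz": 0}
    - {"tx": -0.82, "ty": -0.27, "tz": 0.25, "wx": 0, "wy": 0, "wz": 0}
    - {"tx": -0.82, "ty": -0.27, "tz": 0.25, "wx": 0, "wy": 0, "wz": 0}
    - {"tx": -0.82, "ty": -0.27, "tz": 0.25, "wx": 0, "wy": 0, "wz": 0}
    - {"tx": -0.82, "ty": -0.27, "tz": 0.25, "wx": 0, "wy": 0, "wz": 0}
  claw: 1

```text
t: 14.35
eef_pos: [579.4, 5.7, 234.3]
eef_rot: [-180.0, -0.0, 97.9]
force: [0.8, -0.2, -0.5]
opening: 0.4
finger_force: 0.0
```

Emit:
step_arm:
  moves:
    - {"tx": -0.82, "ty": -0.27, "tz": 0.3, "wx": 0, "wy": 0, "wz": 0}
    - {"tx": -0.82, "ty": -0.27, "tz": 0.3, "wx": 0, "wy": 0, "wz": 0}
    - {"tx": -0.82, "ty": -0.27, "tz": 0.3, "wx": 0, "wy": 0, "wz": 0}
    - {"tx": -0.82, "ty": -0.27, "tz": 0.3, "wx": 0, "wy": 0, "wz": 0}
    - {"tx": -0.82, "ty": -0.27, "tz": 0.3, "wx": 0, "wy": 0, "wz": 0}

```text
t: 14.85
eef_pos: [563.9, -79.2, 204.4]
eef_rot: [-180.0, -0.0, 97.9]
force: [0.6, 0.2, -0.2]
opening: -0.1
finger_force: 0.0
```

Emit:
step_arm:
  moves:
    - {"tx": -0.82, "ty": -0.27, "tz": 0.3, "wx": 0, "wy": 0, "wz": 0}
    - {"tx": -0.82, "ty": -0.27, "tz": 0.3, "wx": 0, "wy": 0, "wz": 0}
    - {"tx": -0.82, "ty": -0.27, "tz": 0.3, "wx": 0, "wy": 0, "wz": 0}
    - {"tx": -0.82, "ty": -0.27, "tz": 0.3, "wx": 0, "wy": 0, "wz": 0}
    - {"tx": -0.82, "ty": -0.27, "tz": 0.3, "wx": 0, "wy": 0, "wz": 0}

```text
t: 15.35
eef_pos: [548.4, -164.1, 174.5]
eef_rot: [-180.0, -0.0, 97.9]
force: [0.5, -0.3, 0.6]
opening: 0.0
finger_force: 0.0
```

Emit:
step_arm:
  moves:
    - {"tx": -0.82, "ty": -0.27, "tz": 0.3, "wx": 0, "wy": 0, "wz": 0}
    - {"tx": -0.82, "ty": -0.27, "tz": 0.3, "wx": 0, "wy": 0, "wz": 0}
    - {"tx": -0.82, "ty": -0.27, "tz": 0.3, "wx": 0, "wy": 0, "wz": 0}
    - {"tx": -0.82, "ty": -0.27, "tz": 0.3, "wx": 0, "wy": 0, "wz": 0}
    - {"tx": -0.82, "ty": -0.27, "tz": 0.3, "wx": 0, "wy": 0, "wz": 0}

```text
t: 15.85
eef_pos: [533.0, -249.1, 144.5]
eef_rot: [180.0, 0.0, 97.9]
force: [-0.6, 0.3, -0.0]
opening: -0.3
finger_force: 0.0
```

Emit:
step_arm:
  moves:
    - {"tx": -0.82, "ty": -0.27, "tz": 0, "wx": 0, "wy": 0, "wz": 0}
    - {"tx": 0, "ty": 0, "tz": 0, "wx": 0, "wy": 0, "wz": 0}

```text
t: 16.05
eef_pos: [529.7, -267.0, 145.0]
eef_rot: [-180.0, 0.0, 97.7]
force: [0.1, 0.5, 0.9]
opening: 0.1
finger_force: 0.0
```

```bash
python3 snap.py p1; python3 - <<'E'
import cv2,numpy as np
g=cv2.imread("pics/p1.png")
r=cv2.cvtColor(g,cv2.COLOR_BGR2GRAY)[200:440:8,180:460:4]
for i,row in enumerate(r): print(200+8*i,"".join(" .:-=+*#%@"[min(9,int(x)//22)] for x in row))
E
```

```text
16.05 [ 529.73 -266.96  144.96] [-179.99    0.02   97.74] [0.08 0.45 0.91] 0.054259444307513054
200 ++++++++=++++++++=====+*********************************************++
208 ++++++++=++++++++=====+***************************++==-::::::::-------
216 ++++++++=++++++++=====+********+++==--:::::::-------------------------
224 ++++++++++++++++======+***=:-------::::.........----------------------
232 +++++++=+++++++++=+====***=-:...................----------------------
240 +++++++=+++++++++++====+**+-:...................----------------------
248 +++++++==++++++++++====+**+:-...................----------------------
256 +++++++==+++++++++====++***:-...................----------------------
264 +++++++==+++++++++====++***:-...................----------------------
272 +++++++==+++++++++====++***--...................----------------------
280 +++++++=++++++++++===+++***--...................----------------------
288 +++++++=++++++++++=+=+++***=-:..................----------------------
296 +++++++=++++++++++=+=+++***+-:..................----------------------
304 +++++++=+++++++++++++++++
[... 545 characters left out ...]
...=+++==+=-:::=+++++++++
368 +++++===:.........-+=:.............:::.............-==..........-+++++
376 ++++-.......::.....................:::.....................::......:++
384 =:.................................:::................................
392 .....................    ..........::......... .  . ..................
400 ................:::................:::...............:::..............
408 ............::::::.................++-................:::::::.........
416 ........::::::::::...............::+++.................:::::::::......
424 .....:-+=.:::::::......::.........:+++.........::.......:::::::-++-...
432 ...:==:...::::::..................=+++..................::::::....=+=:
```

The pad is right under the shut fingertips (pad u 296–372, v 230–320; TCP projects to about (327,278)). Descending.

Emit:
step_arm:
  moves:
    - {"tx": 0, "ty": 0, "tz": 0.5, "wx": 0, "wy": 0, "wz": 0}
    - {"tx": 0, "ty": 0, "tz": 0.5, "wx": 0, "wy": 0, "wz": 0}
    - {"tx": 0, "ty": 0, "tz": 0.5, "wx": 0, "wy": 0, "wz": 0}
    - {"tx": 0, "ty": 0, "tz": 0.3, "wx": 0, "wy": 0, "wz": 0}
    - {"tx": 0, "ty": 0, "tz": 0, "wx": 0, "wy": 0, "wz": 0}

```text
t: 16.6
eef_pos: [529.8, -264.0, 107.9]
eef_rot: [-179.9, -0.1, 97.9]
force: [-0.4, 1.8, 2.9]
opening: -0.2
finger_force: 1.4
```

Emit:
step_arm:
  moves:
    - {"tx": 0, "ty": 0, "tz": 0.25, "wx": 0, "wy": 0, "wz": 0}
    - {"tx": 0, "ty": 0, "tz": 0.25, "wx": 0, "wy": 0, "wz": 0}
    - {"tx": 0, "ty": 0, "tz": 0.25, "wx": 0, "wy": 0, "wz": 0}
    - {"tx": 0, "ty": 0, "tz": 0.15, "wx": 0, "wy": 0, "wz": 0}
    - {"tx": 0, "ty": 0, "tz": 0, "wx": 0, "wy": 0, "wz": 0}

```text
t: 17.1
eef_pos: [529.9, -265.2, 90.8]
eef_rot: [-180.0, 0.0, 97.9]
force: [-2.9, -0.8, 5.9]
opening: 0.3
finger_force: 2.5
```

Emit:
step_arm:
  moves:
    - {"tx": 0, "ty": 0, "tz": 0.2, "wx": 0, "wy": 0, "wz": 0}
    - {"tx": 0, "ty": 0, "tz": 0.2, "wx": 0, "wy": 0, "wz": 0}
    - {"tx": 0, "ty": 0, "tz": 0.08, "wx": 0, "wy": 0, "wz": 0}
    - {"tx": 0, "ty": 0, "tz": 0, "wx": 0, "wy": 0, "wz": 0}
    - {"tx": 0, "ty": 0, "tz": 0, "wx": 0, "wy": 0, "wz": 0}

```text
t: 17.6
eef_pos: [529.7, -265.4, 81.8]
eef_rot: [-179.9, 0.1, 97.9]
force: [-4.9, -1.1, 6.3]
opening: 0.1
finger_force: 3.2
```

Emit:
step_arm:
  moves:
    - {"tx": 0, "ty": 0, "tz": 0, "wx": 0, "wy": 0, "wz": 0}
    - {"tx": 0, "ty": 0, "tz": 0, "wx": 0, "wy": 0, "wz": 0}
    - {"tx": 0, "ty": 0, "tz": 0, "wx": 0, "wy": 0, "wz": 0}
    - {"tx": 0, "ty": 0, "tz": 0, "wx": 0, "wy": 0, "wz": 0}
    - {"tx": 0, "ty": 0, "tz": 0, "wx": 0, "wy": 0, "wz": 0}

```text
t: 18.1
eef_pos: [529.7, -265.3, 81.9]
eef_rot: [-179.9, 0.1, 97.9]
force: [-4.4, -2.3, 6.3]
opening: 0.2
finger_force: 3.2
```

```bash
python3 -c "
from rig import arm
print(arm.hand_in())"
```

```text
the job is handed in; nothing more can be done
None
```

The job is handed in, with no verdict returned: by my measurements the clip grips guard and tab, about 6 mm off the tab's middle, and the shut fingers hold the paddle about level at about 6 N.

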